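Sort sanded furniture parts into the finishing trays

TASK

Sort the five sanded wooden parts on the bench into the finishing trays: both knobs go into the tray where a knob already stands, both tapered feet into the tray where a foot already stands, and the corner brace into the empty tray. Stand each one upright and flat on the tray floor, the same way up as it stands now, and leave the knob and the foot that are already in the trays standing where they are.

Things in the scene. Friction and masses are not known exactly. Their poses are not given: they have to be found in the camera images.
- knob_a_center (a point): Turned drawer knob of reddish-brown cherry wood, like a mushroom, standing on its round base on the bench: 44 mm tall, base 30 mm across, neck 19 mm, head 42 mm across (its widest, plain cylindrical band lies 26 to 34 mm above the base, so grip it about 30 mm above the base). About 30 g. The point is at its centre, 22 mm above the base; z up. Its yaw has no meaning. One of two alike.
- knob_b_center (a point): Turned drawer knob of reddish-brown cherry wood, like a mushroom, standing on its round base on the bench: 44 mm tall, base 30 mm across, neck 19 mm, head 42 mm across (its widest, plain cylindrical band lies 26 to 34 mm above the base, so grip it about 30 mm above the base). About 30 g. The point is at its centre, 22 mm above the base; z up. Its yaw has no meaning. One of two alike.
- foot_a_center (a point): Tapered square furniture foot of plain reddish-brown cherry wood, standing on its broad end on the bench: 60 mm tall, 42 x 42 mm at the broad lower end, 28 x 28 mm at the narrow upper end (35 mm across half-way up), with a small dark round glide on top. About 60 g. The point is at its centre, 30 mm above the lower end; z up, x and y square to its side faces. One of two alike.
- foot_b_center (a point): Tapered square furniture foot of plain reddish-brown cherry wood, standing on its broad end on the bench: 60 mm tall, 42 x 42 mm at the broad lower end, 28 x 28 mm at the narrow upper end (35 mm across half-way up), with a small dark round glide on top. About 60 g. The point is at its centre, 30 mm above the lower end; z up, x and y square to its side faces. One of two alike.
- brace_a_center (a point): Corner brace block of plain cherry wood, lying on its flat trapezoid face: 36 mm tall, 26 mm deep, long upright face 84 mm, short parallel one 32 mm, ends mitred at 45 degrees. About 40 g. The point is half-way up (18 mm) and half-way between the two parallel faces, on the line of symmetry; z up, x across the 26 mm depth (grip it so) from the long to the short face, y along the long face.
- tray_k: Shallow open grey plastic tray, fixed to the bench, one of three alike: outside 140 mm (its x) by 200 mm (its y) by 22 mm high; floor and walls 6 mm thick, so the inside is 128 x 188 mm with its floor 6 mm above the bench. Origin at the centre of its underside, z up. It lies up to 12 degrees askew, x roughly away from the robot. This is the tray in which one knob already stands, near its +y end.
- tray_f: Shallow open grey plastic tray, fixed to the bench, one of three alike: outside 140 mm (its x) by 200 mm (its y) by 22 mm high; floor and walls 6 mm thick, so the inside is 128 x 188 mm with its floor 6 mm above the bench. Origin at the centre of its underside, z up. It lies up to 12 degrees askew, x roughly away from the robot. This is the tray in which one foot already stands, near its +y end.
- tray_b: Shallow open grey plastic tray, fixed to the bench, one of three alike: outside 140 mm (its x) by 200 mm (its y) by 22 mm high; floor and walls 6 mm thick, so the inside is 128 x 188 mm with its floor 6 mm above the bench. Origin at the centre of its underside, z up. It lies up to 12 degrees askew, x roughly away from the robot. This is the empty tray.
- knob_done_center (a point): The knob that already stands loose in its tray, same shape and size as the other knobs: 44 mm tall, head 42 mm across. The point is at its centre, 22 mm above its base; z up. Leave it.
- foot_done_center (a point): The tapered foot that already stands loose in its tray, same shape and size as the other feet: 60 mm tall, 42 mm square at the lower end, its faces within about 12 degrees of square to the tray. The point is at its centre, 30 mm above its lower end; z up. Leave it.
Not all that is in view belongs to the job. Leave any green look-alike of the tray_k alone.

How it is judged:
By the outcome, as a careful person would: the job done as asked, in the order asked, and still so for the second after the job is handed in, with the robot touching nothing.
It also fails if it takes over 104 s, if anything falls off the work surface, if the arm or the gripper's body presses on something with over 40 N, if the wrist force passes 120 N, or if a joint passes its speed limit or range.

ROBOT

A 6-joint arm with a two-finger parallel gripper is mounted at the origin on the work surface. World frame = base frame: x ahead of the robot, y to its left, z up, the work surface at z = 0. Lengths are in mm, angles in rad, forces in N, time in s.
With the tool pointing down it reaches from about 275 to 1000 mm from the base axis. Payload 8.4 kg.
Tool frame: the origin (TCP) lies between the finger pads; the fingertips stand r.tips_ahead ahead of it and the grasp point (between the pads) lies 6 mm ahead of it (r.tips_ahead is the distance from the TCP to the fingertips, in mm); z points along the fingers, y is the line along which they close (so a half turn about z gives the same grasp; the last joint's range is limited). The gripper opens to 85 mm and grips with 20 to 120 N. Pads are 22 mm wide; open, the fingers measure 114 mm over their backs; the gripper's body (76 mm by 85 mm) begins 54 mm behind the grasp point. The pads swing forward as they close: fully open they stand 13 mm farther back than shut.
Start: joints at [1.311, 0.353, 1.633, -0, 1.155, -0.002], TCP at [159.345, 604.349, 256.281] pointing down, gripper open.
Joint ranges: [-2.63, 2.63], [-0.92, 2.1], [0.06, 2.66], [-1.3, 4.44], [0, 2.69], [-3.02, 3.02]. Speed limits (rad/s): [2.22, 2.22, 2.79, 3.14, 3.14, 3.14].

INTERFACE

Orientations are given as [roll, pitch, yaw] about the fixed x, y, z axes, in that order (R = Rz(yaw) Ry(pitch) Rx(roll)).
In Python, from rig import r gives the robot as it stands.
- The arm moves only by the tool carry_out, never from a script. Its arguments are lists of equal length, an entry for each row: "delta_pos": the shift along the tool's x, y, z in m, a list of three; "rot": the turn, a rotation vector about the tool's x, y, z in degrees, a list of three. A call has 1 to 8 rows; each row is the pose to reach, as a shift and turn from the pose commanded when the call began, along the tool's axes at that moment; what a row does not reach only later rows make up. A row lasts 1/8 s, in which the tool goes at most 62.5 mm and 10.7 degrees, less where a joint would pass 70% of its speed; a pose out of reach is approached as far as the arm can. A call with a gripper value outside its range is refused whole. "claw" is the finger opening in m, from 0 to 0.0854, set as the call begins (left out, the last holds). The fingers move at their own pace and stop on an object; "grip_force" is the grip in N (left out, the last holds). Time passes only in rows, so rows that repeat a pose let the fingers close. It gives the time, the measured TCP pose, the force, the opening and the grip force at its end, in the units of the state.
- r.sense(): the state, without advancing time (a new reading comes with each control period).
- r.grab_frame(name): name is "scene" or "side" or "wrist"; returns the picture (480x640x3 uint8, blue, green, red); there is no depth.
- r.camera_info(name): a dict with "fx", "fy", "cx", "cy" (pixels), "distortion" ([k1, k2, p1, p2, k3] as OpenCV has them; the pictures are not rectified), "pose" (4x4, takes a point from camera to world coordinates); the wrist camera has in their place "hand_eye" (4x4, takes a point from camera to tool coordinates, whose origin is the TCP and whose axes are the flange's). Camera axes: x right, y down, z forward; pixel columns grow to the right and rows downward; lengths in mm; the calibration is good to about 2 mm. A picture is of the moment at which its call begins: read the wrist's pose just before it. camera_info takes no time and is no camera call.
- r.sign_off(): hands the job in; it is judged then, once.
Trained networks look in the newest picture that a camera, given by its name, has taken for a name from the list of things; names that differ only in an ending like _2 or _b are one class to them, and where a whole thing is asked for, a point or a joint stands for the part that bears it (a point fixed in the world has none). Each returns a list of dicts, best first, with "p" (0 to 1); they miss things now and then, are a little off and sometimes report something else, mostly with a low value. They report only what shows in the picture. A call takes as long as a camera call. They do not tell look-alikes from the thing itself.
- r.recognise(thing, camera): "box" ([left, top, right, bottom] in pixels, round what is visible of it).
- r.cut_out(thing, camera): "mask" (480x640 bool, what is visible of it) and "box" ([left, top, right, bottom] in pixels, round what is visible of it).
The state is a dict: "clock": time; "qpos": joint angles; "qvel": joint speeds; "joint_efforts": joint torques, N m; "eef_pos": TCP position; "tcp_rot": TCP orientation; "contact_force": force on the tool from outside, world axes, zero at the start; "wrist_torque": the same for the moment, N m; "opening": opening from 0.0 (shut) to 1.0 (fully open); "grasp_force": force on a finger pad.
Only numpy, scipy, OpenCV 4.12 (cv2) and the standard library are available. Lean on these libraries where they do the work, as an engineer would, in place of code of your own. Each camera call takes 0.05 s, during which the arm holds its last target. There are 200 camera calls.

## Working session

There is one attempt and no reset: what is moved stays moved. The work goes in short steps, Python scripts to look and compute and a tool call to move; the robot and the scene stay as the last step left them, time stands still between calls to the robot, and variables do not carry over. Pictures are saved under pics/ and viewed, at most 14 in all, crops included, and the job is handed in when it is done.

Besides the shell and the picture viewer there is one more tool, called after "Emit:" by a JSON object that holds its "api" and its "payload". carry_out: Moves the arm, as the interface text tells. Its arguments: {"type":"object","properties":{"delta_pos":{"type":"array","items":{"type":"array","items":{"type":"number"}}},"rot":{"type":"array","items":{"type":"array","items":{"type":"number"}}},"claw":{"type":"number"},"grip_force":{"type":"number"}},"required":["delta_pos","rot"]}

```bash
mkdir -p pics; ls
python3 - <<'E'
from rig import r
import cv2,numpy as np
np.set_printoptions(precision=4,suppress=True)
print(r.sense(), r.tips_ahead)
for n in ("scene","side","wrist"):
    im=r.grab_frame(n); cv2.imwrite(f"pics/{n}0.png",im); print(n,r.camera_info(n))
E
```

```text
pics
{'clock': 0.0, 'qpos': array([ 1.3106,  0.3537,  1.6341, -0.    ,  1.1552, -0.0024]), 'qvel': array([-0.0008, -0.0014,  0.0012, -0.0016,  0.0006, -0.0006]), 'joint_efforts': array([  0.0001, -60.5253, -34.2075,   0.0001,   0.0095,   0.    ]), 'eef_pos': array([159.2536, 603.9288, 255.5731]), 'tcp_rot': array([-3.1402,  0.    ,  2.8837]), 'contact_force': array([-0.6366, -0.1087, -0.1906]), 'wrist_torque': array([-0.0229,  0.0191, -0.0024]), 'grasp_force': 0.0, 'opening': 1.0017562182268114} 25.0
scene {'fx': 474.5081164758293, 'fy': 474.5081164758293, 'cx': 318.54860859624887, 'cy': 239.19150978506218, 'distortion': array([-0.0885,  0.    ,  0.    ,  0.    ,  0.    ]), 'pose': array([[ -0.05  ,   0.7992,  -0.599 , 981.9582],
       [  0.9987,   0.0452,  -0.023 ,  50.4718],
       [  0.0087,  -0.5993,  -0.8004, 801.6322],
       [  0.    ,   0.    ,   0.    ,   1.    ]])}
side {'fx': 494.6040957812286, 'fy': 494.6040957812286, 'cx': 310.9210773670698, 'cy': 243.0136026800566, 'distortion': array([-0.0099,  0.    ,  0.    ,  0.    ,  0.    ]), 'pose': array([[ -0.9917,  -0.054 ,   0.1171, 308.5738],
       [ -0.1286,   0.4807,  -0.8674, 943.3189],
       [ -0.0094,  -0.8752,  -0.4836, 558.7621],
       [  0.    ,   0.    ,   0.    ,   1.    ]])}
wrist {'fx': 354.15217088113945, 'fy': 354.15217088113945, 'cx': 314.57157865726145, 'cy': 242.16939953318087, 'distortion': array([0.0121, 0.    , 0.    , 0.    , 0.    ]), 'hand_eye': array([[   0.0005,   -0.9637,   -0.2671,   68.1699],
       [   1.    ,    0.0005,    0.0002,   -0.2132],
       [  -0.0001,   -0.2671,    0.9637, -116.9454],
       [   0.    ,    0.    ,    0.    ,    1.    ]])}
```

View pics/scene0.png

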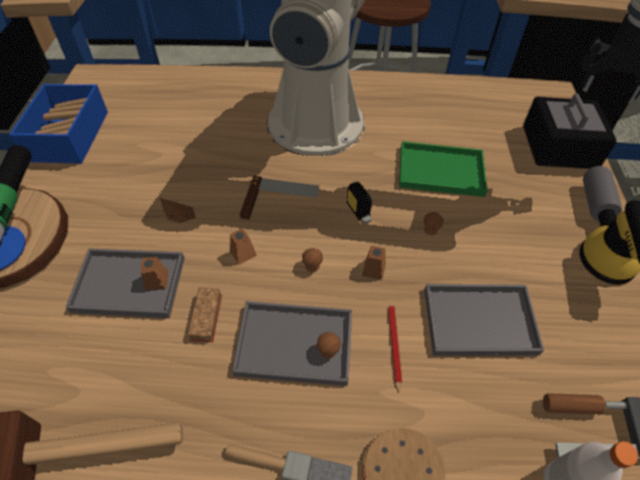

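View pics/side0.png

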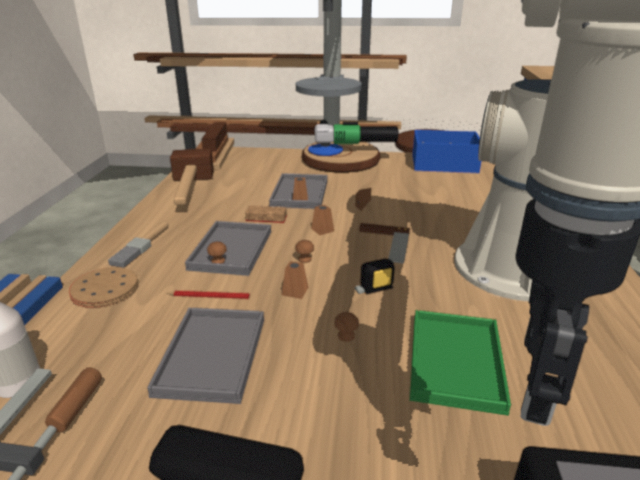

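In the scene view, the candidates are:
- **Brace:** (178,210). The cork-like block at (204,315) is a look-alike.
- **Feet:** (241,247) and (375,263), with one already placed at (153,273).
- **Knobs:** (312,259) and (433,222), with one already placed at (328,344).
- **Trays:** F at (127,284), K at (294,343), B (empty) at (483,320). The green tray at (442,169) is a decoy.

Next I'll fit poses to the masks.

```bash
cat > h.py <<'E'
import cv2,numpy as np
from rig import r
from scipy.optimize import minimize
from scipy.spatial.transform import Rotation as Ro
np.set_printoptions(precision=3,suppress=True)
def ring(rad,z): a=np.linspace(0,2*np.pi,24,endpoint=False); return np.c_[rad*np.cos(a),rad*np.sin(a),0*a+z]
def box(a,b,z): return np.array([[sx*a,sy*b,z] for sx in(-1,1) for sy in(-1,1)],float)
M={'knob':[np.r_[ring(15,0),ring(9.5,12)],np.r_[ring(9.5,18),ring(21,26),ring(21,34),ring(17,40),ring(8,44)]],
 'foot':[np.r_[box(21,21,0),box(14,14,60)]],
 'brace':[np.array([[x,s*y,z] for x,y in((-13,42),(13,16)) for s in(-1,1) for z in(0,36)],float)],
 'tray':[np.r_[box(70,100,0),box(70,100,22)]]}
def T_wc(cam):
    ci=r.camera_info(cam)
    if cam!='wrist': return ci,np.array(ci['pose'])
    s=r.sense(); T=np.eye(4); T[:3,:3]=Ro.from_euler('xyz',s['tcp_rot']).as_matrix(); T[:3,3]=s['eef_pos']
    return ci,T@np.array(ci['hand_eye'])
def proj(P,c):
    ci,T=c; K=np.array([[ci['fx'],0,ci['cx']],[0,ci['fy'],ci['cy']],[0,0,1.]]); Ti=np.linalg.inv(T)
    return cv2.projectPoints(P,cv2.Rodrigues(Ti[:3,:3])[0],Ti[:3,3],K,np.array(ci['distortion']))[0].reshape(-1,2)
def ray(px,c,z):
    ci,T=c; K=np.array([[ci['fx'],0,ci['cx']],[0,ci['fy'],ci['cy']],[0,0,1.]])
    u=cv2.undistortPoints(np.array([[px]],float),K,np.array(ci['distortion'])).ravel()
    d=T[:3,:3]@np.r_[u,1]; o=T[:3,3]; return (o+d*(z-o[2])/d[2])[:2]
def place(P,p,z0): c,s=np.cos(p[2]),np.sin(p[2]); return np.c_[P[:,0]*c-P[:,1]*s+p[0],P[:,0]*s+P[:,1]*c+p[1],P[:,2]+z0]
def sil(kind,p,c,z0):
    im=np.zeros((480,640),np.uint8)
    for P in M[kind]:
        q=cv2.convexHull(proj(place(P,p,z0),c).astype(np.float32)); cv2.fillConvexPoly(im,(q*16).round().astype(np.int32),255,cv2.LINE_AA,4)
    return im/255.
def fit(kind,obs,p0,z0=0):
    """obs: list of (mask,cam). returns p, mean IoU"""
    def cost(p):
        t=0
        for m,c in obs:
            s=sil(kind,p,c,z0); t+=np.minimum(s,m).sum()/np.maximum(s,m).sum()
        return -t/len(obs)
    best=None
    yaws=[p0[2]] if kind in('knob','tray') else p0[2]+np.arange(-4,4)*(np.pi/16 if kind=='foot' else np.pi/4)
    for y in yaws:
        x0=np.array([p0[0],p0[1],y]); S=np.array([x0,x0+[8,0,0],x0+[0,8,0],x0+[0,0,.15]])
        o=minimize(cost,x0,method='Nelder-Mead',options=dict(initial_simplex=S,xatol=.05,fatol=1e-4,maxiter=150))
        if best is None or o.fun<best.fun: best=o
    return best.x,-best.fun
def hull(m):
    m=m.astype(np.uint8); pts=cv2.findNonZero(m); o=np.zeros_like(m); cv2.fillConvexPoly(o,cv2.convexHull(pts),1); return o.astype(float)
E
cat > m1.py <<'E'
from h import *
H={'knob':22,'foot':30,'brace':18,'tray':11}
res={}
cams={n:T_wc(n) for n in('scene','side')}
for k,n in(('knob','knob_a_center'),('foot','foot_a_center'),('brace','brace_a_center'),('tray','tray_k')):
    for cam in cams:
        for d in r.cut_out(n,cam):
            if d['p']<.3: continue
            ys,xs=np.nonzero(d['mask']); b=d['box']
            g=ray(((b[0]+b[2])/2,(b[1]+b[3])/2),cams[cam],H[k])
            m=hull(d['mask']) if k=='tray' else d['mask'].astype(float)
            res.setdefault(k,[]).append((g,cam,m,d['p']))
    used=[]
    for g,cam,m,p in res[k]:
        if cam!='scene': continue
        obs=[(m,cams['scene'])]
        o=[x for x in res[k] if x[1]=='side' and np.linalg.norm(x[0]-g)<45]
        if o: obs.append((min(o,key=lambda x:np.linalg.norm(x[0]-g))[2],cams['side']))
        for z0 in ((0,6) if k in('knob','foot') else (0,)):
            f=fit(k,obs,[*g,0],z0); print(k,'p%.2f'%p,g,'n',len(obs),'z0',z0,f[0],'iou %.3f'%f[1])
    print(' side:',[(x[0].round(),round(float(x[3]),2)) for x in res[k] if x[1]=='side'])
E
time python3 m1.py
```

```text
knob p0.62 [344.871 267.119] n 2 z0 0 [340.774 267.234   0.064] iou 0.821
knob p0.62 [344.871 267.119] n 2 z0 6 [342.61  267.864   0.129] iou 0.771
knob p0.32 [631.769 -10.667] n 1 z0 0 [673.664 -40.952  -0.227] iou 0.071
knob p0.32 [631.769 -10.667] n 1 z0 6 [675.209 -33.954   0.071] iou 0.072
 side: [(array([342., 274.]), 0.78)]
foot p0.87 [456.569 142.529] n 2 z0 0 [451.525 142.226   1.404] iou 0.893
foot p0.87 [456.569 142.529] n 2 z0 6 [452.193 142.992  -0.127] iou 0.825
 side: [(array([454., 147.]), 0.96)]
brace p0.92 [ 339.781 -281.846] n 2 z0 0 [ 338.048 -287.533   -0.278] iou 0.880
 side: [(array([ 333., -277.]), 0.53)]
tray p0.93 [168.718 319.779] n 2 z0 0 [160.39  309.302  -0.082] iou 0.974
tray p0.91 [624.613 -10.184] n 2 z0 0 [621.894  -4.958  -0.03 ] iou 0.959
tray p0.86 [558.252 345.891] n 2 z0 0 [557.657 341.637   0.045] iou 0.977
tray p0.56 [ 518.724 -341.54 ] n 2 z0 0 [ 515.772 -344.824    0.006] iou 0.961
 side: [(array([564., 357.]), 0.82), (array([ 518., -344.]), 0.77), (array([620.,  19.]), 0.65), (array([158., 327.]), 0.64)]
real	0m23.581s
user	0m14.338s
sys	0m6.401s
```

```bash
cat >> h.py <<'E'
def go(x,y,z,yaw):
    s=r.sense(); R=Ro.from_euler('xyz',s['tcp_rot']).as_matrix()
    D=Ro.from_euler('xyz',[np.pi,0,yaw]).as_matrix()
    print('d(m)',(R.T@(np.array([x,y,z])-s['eef_pos'])/1000).round(4),'rot(deg)',np.degrees(Ro.from_matrix(R.T@D).as_rotvec()).round(2),'q6 end %.2f'%(np.arctan2(y,x)+np.pi/2-yaw))
E
python3 - <<'E'
from h import *
c=T_wc('scene')
for n,px,z in(('knob',(312,259),22),('foot',(241,247),30),('kdone',(328,344),28),('fdone',(153,273),36),('knob',(433,222),22)): print(n,ray(px,c,z))
go(400,100,300,1.57)
E
```

```text
knob [448.491  17.479]
foot [ 432.906 -126.246]
kdone [631.579  56.251]
fdone [ 508.383 -286.15 ]
knob [339.179 268.839]
d(m) [-0.361 -0.426 -0.044] rot(deg) [-0.    0.   75.27] q6 end 0.25
```

Emit:
{"api": "carry_out", "payload": {"delta_pos": [[-0.361,-0.426,-0.044],[-0.361,-0.426,-0.044],[-0.361,-0.426,-0.044],[-0.361,-0.426,-0.044],[-0.361,-0.426,-0.044],[-0.361,-0.426,-0.044],[-0.361,-0.426,-0.044],[-0.361,-0.426,-0.044]], "rot": [[0,0,75.3],[0,0,75.3],[0,0,75.3],[0,0,75.3],[0,0,75.3],[0,0,75.3],[0,0,75.3],[0,0,75.3]]}}

```text
clock: 1.55
eef_pos: [374.6, 152.7, 296.2]
tcp_rot: [3.14, -0.001, 1.567]
contact_force: [1.3, 0.2, 0.6]
opening: 1.0
grasp_force: 0.0
```

```bash
cat > look.py <<'E'
import sys
from h import *
# look.py tag z0 kind... : fit what the wrist camera sees
c=T_wc('wrist'); s=r.sense(); print('t %.2f'%s['clock'],s['eef_pos'],s['tcp_rot'],'open %.3f'%s['opening'])
im=r.grab_frame('wrist'); cv2.imwrite(f'pics/{sys.argv[1]}.png',im)
H={'knob':22,'foot':30,'brace':18,'tray':11}
for k in sys.argv[2:]:
    n={'tray':'tray_k'}.get(k,k+'_a_center')
    for d in r.cut_out(n,'wrist'):
        if d['p']<.3: continue
        b=d['box']; g=ray(((b[0]+b[2])/2,(b[1]+b[3])/2),c,H[k]); m=d['mask'].astype(float) if k!='tray' else hull(d['mask'])
        z0=6 if (k in('knob','foot') and g[0]>490) else 0
        f=fit(k,[(m,c)],[*g,0],z0); print(k,'p%.2f'%d['p'],np.round(b),'z0',z0,f[0],'iou %.3f'%f[1])
E
python3 look.py w1 knob foot; python3 -c "
from h import *
go(400,100,300,1.57)"
```

```text
t 1.55 [374.612 152.692 296.183] [ 3.14  -0.001  1.567] open 1.000
knob p0.80 [262.  75. 304. 121.] z0 0 [339.849 266.661   0.088] iou 0.889
foot p0.69 [360. 193. 402. 239.] z0 0 [448.504 141.261   1.305] iou 0.908
d(m) [-0.052  0.025 -0.004] rot(deg) [ 0.07 -0.01 -0.37] q6 end 0.25
```

View pics/w1.png

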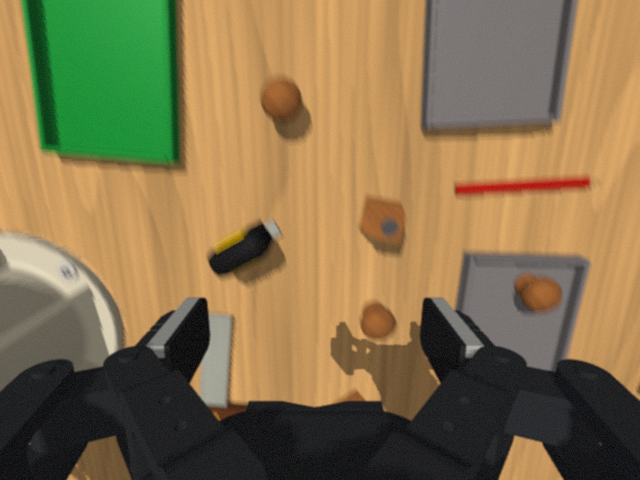

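```bash
python3 -c "
from h import *
go(340,267,110,1.57)"
```

```text
d(m) [ 0.115 -0.036  0.186] rot(deg) [ 0.07 -0.01 -0.37] q6 end 0.67
```

The wrist view shows knob A (281,100), foot A (384,223), knob B (378,320) and the knob already in its tray (540,292). The green tray is clear of the knob A grasp.

Emit:
{"api": "carry_out", "payload": {"delta_pos": [[0.115,-0.036,0.12],[0.115,-0.036,0.186],[0.115,-0.036,0.186],[0.115,-0.036,0.186],[0.115,-0.036,0.186],[0.115,-0.036,0.186]], "rot": [[0,0,0],[0,0,0],[0,0,0],[0,0,0],[0,0,0],[0,0,0]]}}

```text
clock: 2.45
eef_pos: [338.1, 270.1, 110.3]
tcp_rot: [3.141, -0.0, 1.571]
contact_force: [0.2, -1.1, -1.1]
opening: 1.003
grasp_force: 0.0
```

```bash
python3 look.py w2 knob; python3 -c "
from h import *
go(340,267,36,1.57)"
```

```text
t 2.45 [338.133 270.127 110.35 ] [ 3.141 -0.     1.571] open 1.003
knob p0.72 [286. 234. 355. 302.] z0 0 [339.383 266.844   0.025] iou 0.939
d(m) [-0.003  0.001  0.075] rot(deg) [ 0.11 -0.08 -0.02] q6 end 0.67
```

Emit:
{"api": "carry_out", "payload": {"delta_pos": [[-0.003,0.001,0.04],[-0.003,0.001,0.074],[-0.003,0.001,0.074],[-0.003,0.001,0.074]], "rot": [[0,0,0],[0,0,0],[0,0,0],[0,0,0]]}}

```text
clock: 3.05
eef_pos: [340.0, 266.9, 37.0]
tcp_rot: [3.14, -0.001, 1.569]
contact_force: [0.2, -0.7, -0.3]
opening: 0.998
grasp_force: 0.0
```

Emit:
{"api": "carry_out", "payload": {"delta_pos": [[0,0,0],[0,0,0],[0,0,0],[0,0,0],[0,0,0],[0,0,0]], "rot": [[0,0,0],[0,0,0],[0,0,0],[0,0,0],[0,0,0],[0,0,0]], "claw": 0.02, "grip_force": 30}}

```text
clock: 3.8
eef_pos: [339.5, 266.9, 36.4]
tcp_rot: [3.141, -0.001, 1.57]
contact_force: [-0.9, -1.0, 12.6]
opening: 0.477
grasp_force: 28.7
```

Emit:
{"api": "carry_out", "payload": {"delta_pos": [[0,0,-0.05],[0,0,-0.11],[0,0,-0.11]], "rot": [[0,0,0],[0,0,0],[0,0,0]]}}

```text
clock: 4.18
eef_pos: [341.3, 268.3, 149.7]
tcp_rot: [3.135, -0.005, 1.57]
contact_force: [0.4, 0.1, -0.3]
opening: 0.477
grasp_force: 30.7
```

```bash
python3 -c "
from h import *
go(600,0,180,1.54)"
```

```text
d(m) [-0.268  0.259 -0.03 ] rot(deg) [ 0.37 -0.3   1.7 ] q6 end 0.03
```

Emit:
{"api": "carry_out", "payload": {"delta_pos": [[-0.268,0.259,-0.03],[-0.268,0.259,-0.03],[-0.268,0.259,-0.03],[-0.268,0.259,-0.03],[-0.268,0.259,-0.03],[-0.268,0.259,-0.03],[-0.268,0.259,-0.03],[-0.268,0.259,-0.03]], "rot": [[0,0,1.7],[0,0,1.7],[0,0,1.7],[0,0,1.7],[0,0,1.7],[0,0,1.7],[0,0,1.7],[0,0,1.7]]}}

```text
clock: 5.18
eef_pos: [596.7, -1.8, 174.3]
tcp_rot: [-3.139, -0.0, 1.539]
contact_force: [-0.3, 0.8, -0.4]
opening: 0.477
grasp_force: 30.7
```

```bash
python3 look.py w3 tray knob foot; python3 -c "
from h import *
go(620,-70,43,1.54)"
```

```text
t 5.17 [596.72   -1.836 174.325] [-3.139 -0.     1.539] open 0.477
tray p0.67 [263. 267. 370. 378.] z0 0 [ 589.06  -142.682    0.359] iou 0.293
tray p0.59 [251. 100. 452. 335.] z0 0 [619.723  -4.781  -0.037] iou 0.856
knob p0.83 [264. 268. 368. 379.] z0 6 [596.    -47.731  -0.417] iou 0.266
foot p0.56 [ 28.   0. 138.  76.] z0 0 [449.344 142.053  -0.222] iou 0.974
d(m) [-0.069  0.025  0.132] rot(deg) [-0.06 -0.    0.07] q6 end -0.08
```

View pics/w3.png

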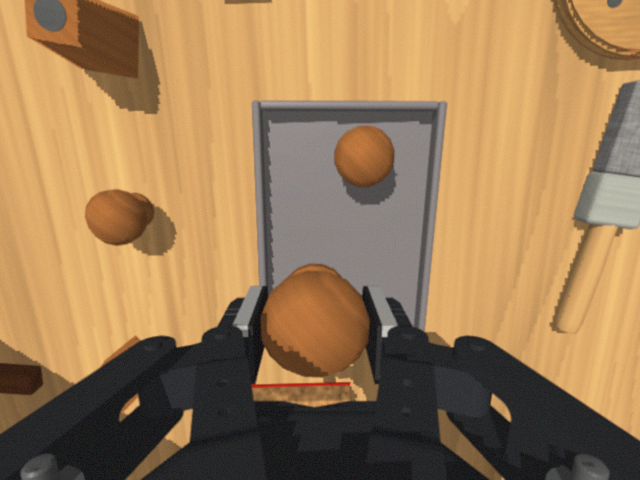

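Knob A is held upright. The placed knob is at (364,155), knob B at (117,217), and the tray's far corners at (253,101) and (446,101).

```bash
python3 -c "
from h import *
c=T_wc('wrist')
for p,z in(((253,101),22),((446,101),22),((364,155),36),((117,217),30)): print(ray(p,c,z))
t=place(np.array([[-70,100,22],[70,100,22.]]),[622,-5,-.03],0);print(t)"
```

```text
[555.166  97.347]
[692.284  93.227]
[632.605  58.245]
[448.206  17.955]
[[555.031  97.055  22.   ]
 [694.968  92.855  22.   ]]
```

Emit:
{"api": "carry_out", "payload": {"delta_pos": [[-0.06,0.022,0.0],[-0.069,0.024,0.06],[-0.069,0.024,0.11],[-0.069,0.024,0.129],[-0.069,0.024,0.129],[-0.069,0.024,0.129]], "rot": [[0,0,0],[0,0,0],[0,0,0],[0,0,0],[0,0,0],[0,0,0]]}}

```text
clock: 6.12
eef_pos: [620.9, -71.2, 48.5]
tcp_rot: [3.139, 0.0, 1.541]
contact_force: [0.2, -0.8, -0.3]
opening: 0.471
grasp_force: 30.8
```

```bash
python3 -c "
from h import *
s=r.sense();print(s['eef_pos'],s['contact_force'])
go(620,-70,42.5,1.54)"
```

```text
[620.942 -71.172  48.465] [ 0.164 -0.8   -0.332]
d(m) [ 0.001 -0.001  0.006] rot(deg) [0.15 0.01 0.04] q6 end -0.08
```

Emit:
{"api": "carry_out", "payload": {"delta_pos": [[0,0,0.003],[0,0,0.0055],[0,0,0.0055],[0,0,0.0055]], "rot": [[0,0,0],[0,0,0],[0,0,0],[0,0,0]]}}

```text
clock: 6.62
eef_pos: [620.4, -71.5, 42.5]
tcp_rot: [3.14, 0.0, 1.54]
contact_force: [-2.1, 0.9, 9.5]
opening: 0.471
grasp_force: 31.5
```

Emit:
{"api": "carry_out", "payload": {"delta_pos": [[0,0,0],[0,0,0],[0,0,0],[0,0,0]], "rot": [[0,0,0],[0,0,0],[0,0,0],[0,0,0]], "claw": 0.062}}

```text
clock: 7.12
eef_pos: [619.6, -71.5, 40.9]
tcp_rot: [-3.141, -0.0, 1.54]
contact_force: [0.9, 0.6, 0.5]
opening: 0.728
grasp_force: 0.0
```

Emit:
{"api": "carry_out", "payload": {"delta_pos": [[0,0,-0.03],[0,0,-0.08],[0,0,-0.12],[0,0,-0.12]], "rot": [[0,0,0],[0,0,0],[0,0,0],[0,0,0]]}}

```text
clock: 7.62
eef_pos: [621.8, -71.8, 164.6]
tcp_rot: [3.135, 0.001, 1.54]
contact_force: [0.9, 0.2, 0.6]
opening: 0.727
grasp_force: 0.0
```

```bash
python3 -c "
from h import *
go(448,18,110,1.57)"
```

```text
d(m) [ 0.084 -0.177  0.053] rot(deg) [ 0.35  0.04 -1.72] q6 end 0.04
```

Emit:
{"api": "carry_out", "payload": {"delta_pos": [[0.03,-0.05,0.0],[0.055,-0.1,0.0],[0.084,-0.177,0.05],[0.084,-0.177,0.053],[0.084,-0.177,0.053],[0.084,-0.177,0.053]], "rot": [[0,0,-1.7],[0,0,-1.7],[0,0,-1.7],[0,0,-1.7],[0,0,-1.7],[0,0,-1.7]], "claw": 0.08}}

```text
clock: 8.38
eef_pos: [446.2, 17.9, 108.1]
tcp_rot: [3.141, 0.0, 1.57]
contact_force: [-0.5, 0.1, -0.5]
opening: 0.938
grasp_force: 0.0
```

```bash
python3 look.py w4 knob; python3 -c "
from h import *
go(448,18,36,1.57)"
```

```text
t 8.38 [446.245  17.859 108.1  ] [3.141 0.    1.57 ] open 0.938
knob p0.53 [599. 370. 631. 401.] z0 6 [674.165 -77.037  -0.075] iou 0.198
d(m) [0.    0.001 0.072] rot(deg) [ 0.1  -0.   -0.04] q6 end 0.04
```

Emit:
{"api": "carry_out", "payload": {"delta_pos": [[0,0.001,0.04],[0,0.001,0.072],[0,0.001,0.072],[0,0.001,0.072]], "rot": [[0,0,0],[0,0,0],[0,0,0],[0,0,0]]}}

```text
clock: 8.98
eef_pos: [447.3, 17.8, 36.9]
tcp_rot: [3.141, -0.0, 1.569]
contact_force: [0.4, -0.8, 0.7]
opening: 0.935
grasp_force: 0.0
```

Emit:
{"api": "carry_out", "payload": {"delta_pos": [[0,0,0],[0,0,0],[0,0,0],[0,0,0],[0,0,0],[0,0,0]], "rot": [[0,0,0],[0,0,0],[0,0,0],[0,0,0],[0,0,0],[0,0,0]], "claw": 0.02, "grip_force": 30}}

```text
clock: 9.72
eef_pos: [447.0, 17.9, 37.1]
tcp_rot: [3.14, -0.0, 1.57]
contact_force: [-2.0, -0.0, 10.7]
opening: 0.477
grasp_force: 28.8
```

Emit:
{"api": "carry_out", "payload": {"delta_pos": [[0,0,-0.05],[0,0,-0.1],[0,0,-0.1],[0,0,-0.1]], "rot": [[0,0,0],[0,0,0],[0,0,0],[0,0,0]]}}

```text
clock: 10.22
eef_pos: [446.2, 17.9, 136.2]
tcp_rot: [3.141, -0.0, 1.57]
contact_force: [-1.1, 0.2, -0.4]
opening: 0.472
grasp_force: 30.6
```

```bash
python3 -c "
from h import *
go(621,-14,110,1.54)"
```

```text
d(m) [-0.032  0.175  0.026] rot(deg) [ 0.04 -0.    1.7 ] q6 end 0.01
```

Emit:
{"api": "carry_out", "payload": {"delta_pos": [[-0.032,0.175,0.0],[-0.032,0.175,0.0],[-0.032,0.175,0.02],[-0.032,0.175,0.02],[-0.032,0.175,0.02],[-0.032,0.175,0.02]], "rot": [[0,0,1.7],[0,0,1.7],[0,0,1.7],[0,0,1.7],[0,0,1.7],[0,0,1.7]]}}

```text
clock: 10.98
eef_pos: [619.9, -14.1, 115.8]
tcp_rot: [-3.14, -0.0, 1.54]
contact_force: [0.0, -0.3, -0.3]
opening: 0.478
grasp_force: 30.7
```

Emit:
{"api": "carry_out", "payload": {"delta_pos": [[0,0,0.04],[0,0,0.068],[0,0,0.068],[0,0,0.068]], "rot": [[0,0,0],[0,0,0],[0,0,0],[0,0,0]]}}

```text
clock: 11.48
eef_pos: [621.7, -14.2, 49.5]
tcp_rot: [3.14, -0.0, 1.54]
contact_force: [0.9, -0.9, -0.0]
opening: 0.478
grasp_force: 30.7
```

```bash
python3 -c "
from h import *
go(621,-14,42.7,1.54)"
```

```text
d(m) [ 0.    -0.001  0.007] rot(deg) [ 0.08 -0.    0.  ] q6 end 0.01
```

Emit:
{"api": "carry_out", "payload": {"delta_pos": [[0,0,0.003],[0,0,0.0065],[0,0,0.0065],[0,0,0.0065]], "rot": [[0,0,0],[0,0,0],[0,0,0],[0,0,0]]}}

```text
clock: 11.98
eef_pos: [622.1, -14.3, 43.1]
tcp_rot: [3.14, -0.0, 1.54]
contact_force: [-2.0, -0.2, 11.3]
opening: 0.473
grasp_force: 31.5
```

Emit:
{"api": "carry_out", "payload": {"delta_pos": [[0,0,0],[0,0,0],[0,0,0],[0,0,0]], "rot": [[0,0,0],[0,0,0],[0,0,0],[0,0,0]], "claw": 0.062}}

```text
clock: 12.48
eef_pos: [621.2, -14.3, 41.4]
tcp_rot: [-3.141, 0.0, 1.54]
contact_force: [0.5, -0.2, 0.1]
opening: 0.727
grasp_force: 0.0
```

Emit:
{"api": "carry_out", "payload": {"delta_pos": [[0,0,-0.03],[0,0,-0.08],[0,0,-0.13],[0,0,-0.13]], "rot": [[0,0,0],[0,0,0],[0,0,0],[0,0,0]]}}

```text
clock: 12.98
eef_pos: [623.9, -14.4, 175.9]
tcp_rot: [3.134, -0.0, 1.54]
contact_force: [0.4, 0.4, -0.7]
opening: 0.726
grasp_force: 0.0
```

```bash
python3 -c "
from h import *
go(450,125,150,1.35)"
```

```text
d(m) [ 0.134 -0.178  0.025] rot(deg) [ 0.43 -0.04 10.88] q6 end 0.49
```

Emit:
{"api": "carry_out", "payload": {"delta_pos": [[0.134,-0.178,0.025],[0.134,-0.178,0.025],[0.134,-0.178,0.025],[0.134,-0.178,0.025],[0.134,-0.178,0.025],[0.134,-0.178,0.025]], "rot": [[0,0,10.9],[0,0,10.9],[0,0,10.9],[0,0,10.9],[0,0,10.9],[0,0,10.9]], "claw": 0.08}}

```text
clock: 13.72
eef_pos: [448.1, 125.1, 146.4]
tcp_rot: [3.141, 0.0, 1.35]
contact_force: [0.5, -0.2, -0.1]
opening: 0.936
grasp_force: 0.0
```

```bash
python3 look.py w5 foot; python3 -c "
from h import *
go(450,142,40,1.35)"
```

```text
t 13.72 [448.098 125.06  146.402] [3.141 0.    1.35 ] open 0.936
foot p0.77 [284. 186. 339. 256.] z0 0 [449.049 142.004  -0.186] iou 0.938
d(m) [ 0.017 -0.003  0.106] rot(deg) [ 0.03 -0.01 -0.06] q6 end 0.53
```

View pics/w5.png

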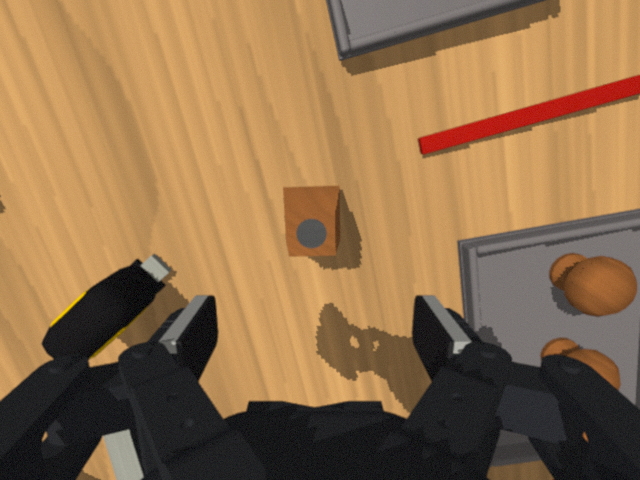

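Emit:
{"api": "carry_out", "payload": {"delta_pos": [[0.017,-0.002,0.03],[0.017,-0.002,0.08],[0.017,-0.002,0.107],[0.017,-0.002,0.107],[0.017,-0.002,0.107]], "rot": [[0,0,-1],[0,0,-1],[0,0,-1],[0,0,-1],[0,0,-1]]}}

```text
clock: 14.45
eef_pos: [450.3, 142.0, 40.3]
tcp_rot: [3.141, -0.0, 1.366]
contact_force: [-0.2, 0.5, 0.8]
opening: 0.938
grasp_force: 0.0
```

Emit:
{"api": "carry_out", "payload": {"delta_pos": [[0,0,0],[0,0,0],[0,0,0],[0,0,0],[0,0,0],[0,0,0]], "rot": [[0,0,0],[0,0,0],[0,0,0],[0,0,0],[0,0,0],[0,0,0]], "claw": 0.015, "grip_force": 35}}

```text
clock: 15.2
eef_pos: [449.9, 142.3, 40.7]
tcp_rot: [3.14, -0.001, 1.367]
contact_force: [-1.9, -2.0, 11.1]
opening: 0.424
grasp_force: 34.3
```

Emit:
{"api": "carry_out", "payload": {"delta_pos": [[0,0,-0.04],[0,0,-0.1],[0,0,-0.14],[0,0,-0.14]], "rot": [[0,0,0],[0,0,0],[0,0,0],[0,0,0]]}}

```text
clock: 15.7
eef_pos: [451.2, 142.8, 182.9]
tcp_rot: [3.136, -0.003, 1.367]
contact_force: [1.0, 0.5, -1.5]
opening: 0.426
grasp_force: 36.1
```

```bash
python3 -c "
from h import *
go(505,-370,180,1.57)"
```

```text
d(m) [-0.491  0.156  0.002] rot(deg) [  0.36  -0.15 -11.62] q6 end -0.63
```

Emit:
{"api": "carry_out", "payload": {"delta_pos": [[-0.451,0.15,0.002],[-0.451,0.15,0.002],[-0.451,0.15,0.002],[-0.451,0.15,0.002],[-0.451,0.15,0.002],[-0.451,0.15,0.002],[-0.451,0.15,0.002],[-0.451,0.15,0.002]], "rot": [[0,0,-11.6],[0,0,-11.6],[0,0,-11.6],[0,0,-11.6],[0,0,-11.6],[0,0,-11.6],[0,0,-11.6],[0,0,-11.6]]}}

```text
clock: 16.7
eef_pos: [504.3, -332.1, 176.2]
tcp_rot: [-3.141, -0.001, 1.568]
contact_force: [0.9, -0.2, -0.7]
opening: 0.428
grasp_force: 36.1
```

```bash
python3 look.py w6 tray foot; python3 -c "
from h import *
go(515,-411,120,1.57)"
```

```text
t 16.70 [ 504.328 -332.147  176.224] [-3.141 -0.001  1.568] open 0.428
tray p0.76 [228. 116. 421. 357.] z0 0 [ 512.574 -345.46     0.008] iou 0.948
foot p0.67 [270. 250. 360. 404.] z0 6 [ 493.787 -435.254    0.711] iou 0.315
d(m) [-0.08   0.011  0.056] rot(deg) [-0.07 -0.04 -0.18] q6 end -0.67
```

View pics/w6.png

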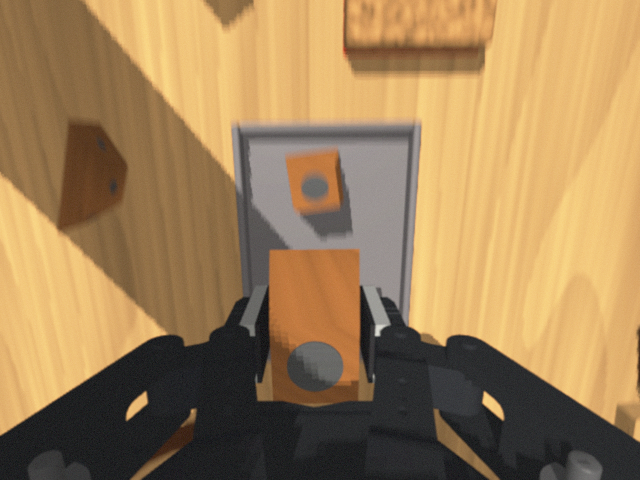

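The foot is held square. The placed foot is at (315,187), the tray's far edge is at row 125, and the brace is at (95,175).

```bash
python3 -c "
from h import *
c=T_wc('wrist')
for p,z in(((315,187),66),((234,125),22),((420,125),22)): print(ray(p,c,z))"
```

```text
[ 504.011 -290.26 ]
[ 445.268 -250.435]
[ 580.293 -250.95 ]
```

Emit:
{"api": "carry_out", "payload": {"delta_pos": [[-0.05,0.006,0.02],[-0.08,0.01,0.056],[-0.08,0.01,0.056],[-0.08,0.01,0.056],[-0.08,0.01,0.056]], "rot": [[0,0,0],[0,0,0],[0,0,0],[0,0,0],[0,0,0]]}}

```text
clock: 17.48
eef_pos: [515.4, -408.8, 122.6]
tcp_rot: [3.141, 0.0, 1.571]
contact_force: [0.4, 0.7, -0.4]
opening: 0.426
grasp_force: 36.1
```

```bash
python3 -c "
from h import *
go(514,-411,52,1.575)"
```

```text
d(m) [-0.002 -0.001  0.071] rot(deg) [ 0.05  0.02 -0.24] q6 end -0.68
```

Emit:
{"api": "carry_out", "payload": {"delta_pos": [[-0.002,0,0.04],[-0.002,0,0.07],[-0.002,0,0.07],[-0.002,0,0.07]], "rot": [[0,0,0],[0,0,0],[0,0,0],[0,0,0]]}}

```text
clock: 17.98
eef_pos: [515.8, -412.0, 53.3]
tcp_rot: [3.14, 0.001, 1.57]
contact_force: [0.2, 0.9, -0.3]
opening: 0.423
grasp_force: 36.1
```

```bash
python3 look.py w7; python3 -c "
from h import *
go(514,-411,46.5,1.575)"
```

```text
t 17.98 [ 515.763 -412.002   53.261] [3.14  0.001 1.57 ] open 0.423
d(m) [ 0.001 -0.002  0.007] rot(deg) [ 0.12  0.09 -0.29] q6 end -0.68
```

View pics/w7.png

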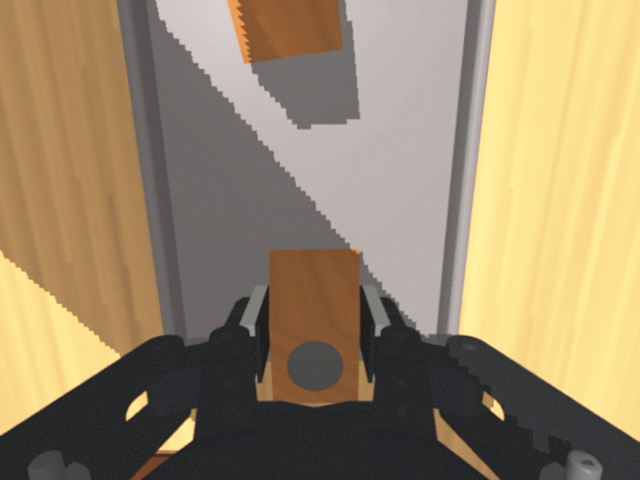

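The foot sits above the tray floor, centred between the side walls (inner edges near columns 165 and 440). The tray's near wall is hidden, so I'll shift 3 mm inward.

Emit:
{"api": "carry_out", "payload": {"delta_pos": [[0.003,0,0.003],[0.003,0,0.0062],[0.003,0,0.0062],[0.003,0,0.0062]], "rot": [[0,0,0],[0,0,0],[0,0,0],[0,0,0]]}}

```text
clock: 18.52
eef_pos: [515.3, -408.9, 46.8]
tcp_rot: [3.141, 0.0, 1.57]
contact_force: [-2.3, 2.6, 10.6]
opening: 0.423
grasp_force: 37.7
```

Emit:
{"api": "carry_out", "payload": {"delta_pos": [[0,0,0],[0,0,0],[0,0,0],[0,0,0]], "rot": [[0,0,0],[0,0,0],[0,0,0],[0,0,0]], "claw": 0.062}}

```text
clock: 19.02
eef_pos: [514.8, -408.8, 45.2]
tcp_rot: [-3.141, -0.0, 1.57]
contact_force: [0.2, -0.3, 0.7]
opening: 0.726
grasp_force: 0.0
```

Emit:
{"api": "carry_out", "payload": {"delta_pos": [[0,0,-0.03],[0,0,-0.08],[0,0,-0.13],[0,0,-0.13]], "rot": [[0,0,0],[0,0,0],[0,0,0],[0,0,0]]}}

```text
clock: 19.52
eef_pos: [516.9, -410.5, 180.0]
tcp_rot: [3.136, 0.005, 1.569]
contact_force: [-0.6, -1.1, -0.1]
opening: 0.728
grasp_force: 0.0
```

```bash
python3 -c "
from h import *
go(430,-150,180,1.57)"
```

```text
d(m) [ 0.26  -0.087 -0.002] rot(deg) [ 0.35  0.28 -0.03] q6 end -0.33
```

Emit:
{"api": "carry_out", "payload": {"delta_pos": [[0.26,-0.087,-0.002],[0.26,-0.087,-0.002],[0.26,-0.087,-0.002],[0.26,-0.087,-0.002],[0.26,-0.087,0.028],[0.26,-0.087,0.028],[0.26,-0.087,0.028],[0.26,-0.087,0.028]], "rot": [[0,0,0],[0,0,0],[0,0,0],[0,0,0],[0,0,0],[0,0,0],[0,0,0],[0,0,0]], "claw": 0.08}}

```text
clock: 20.52
eef_pos: [429.2, -149.9, 147.9]
tcp_rot: [3.14, 0.001, 1.569]
contact_force: [0.6, -0.1, 0.2]
opening: 0.937
grasp_force: 0.0
```

```bash
python3 look.py w8 foot
```

```text
t 20.52 [ 429.166 -149.885  147.916] [3.14  0.001 1.569] open 0.937
```

View pics/w8.png

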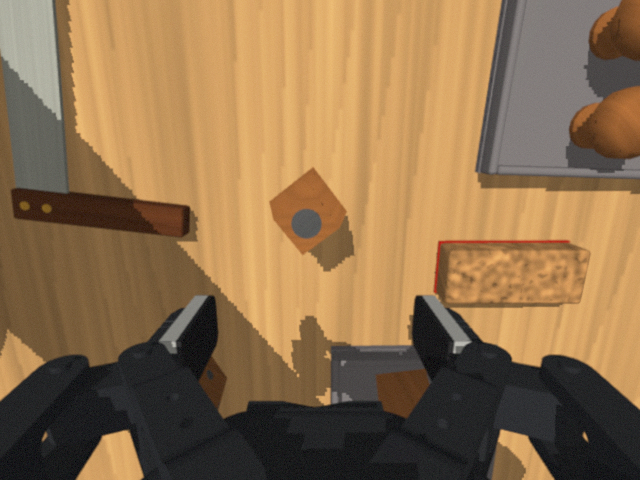

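Foot B is at (308,212), turned roughly 35–40°. The network missed it, so I'll segment it with GrabCut and fit that.

```bash
cat > gc.py <<'E'
import sys
from h import *
k,img=sys.argv[1:3]; x0,y0,x1,y1,gx,gy=map(float,sys.argv[3:])
im=cv2.imread(f'pics/{img}.png'); m=np.zeros(im.shape[:2],np.uint8)
cv2.grabCut(im,m,tuple(map(int,(x0,y0,x1-x0,y1-y0))),np.zeros((1,65)),np.zeros((1,65)),6,cv2.GC_INIT_WITH_RECT)
m=((m==1)|(m==3)).astype(np.uint8); n,l,st,_=cv2.connectedComponentsWithStats(m); i=1+np.argmax(st[1:,4]); m=hull(l==i)
c=T_wc('wrist'); f=fit(k,[(m,c)],[gx,gy,0],0); print(f,st[i])
cv2.imwrite(f'pics/{img}_m.png',(im*np.where(m>0,1,.4)[...,None]).astype(np.uint8))
E
python3 gc.py foot w8 262 160 355 262 432 -128
```

```text
(array([ 424.626, -128.913,   -0.914]), np.float64(0.7719960136674262)) [ 270  167   84   95 5006]
```

Run:
```python
from h import *
im=cv2.imread('pics/w8.png'); h=cv2.cvtColor(im,cv2.COLOR_BGR2HSV)
for p in((300,190),(335,205),(300,245),(342,255),(330,150)): print(p,h[p[1],p[0]])
m=np.zeros((480,640),np.uint8); m[160:262,262:355]=((h[160:262,262:355,0]<=12)&(h[160:262,262:355,1]>120))
m=cv2.morphologyEx(m,cv2.MORPH_OPEN,np.ones((3,3)))
n,l,st,_=cv2.connectedComponentsWithStats(m); i=1+np.argmax(st[1:,4]); H=hull(l==i)
print(st[i],H.sum())
print(fit('foot',[(H,T_wc('wrist'))],[432,-128,0],0))
```

```text
(300, 190) [ 13 168 170]
(335, 205) [ 13 171 161]
(300, 245) [ 14 176 167]
(342, 255) [ 16 132 116]
(330, 150) [ 16 129 223]Traceback (most recent call last):
  File "<stdin>", line 6, in <module>
    return _wrapfunc(a, 'argmax', axis=axis, out=out, **kwds)
    return bound(*args, **kwds)
ValueError: attempt to get argmax of an empty sequence
```

```bash
cat > hs.py <<'E'
import sys
from h import *
k,img=sys.argv[1:3]; x0,y0,x1,y1,gx,gy=map(int,sys.argv[3:9])
im=cv2.imread(f'pics/{img}.png'); h=cv2.cvtColor(im,cv2.COLOR_BGR2HSV)[y0:y1,x0:x1]
m=np.zeros((480,640),np.uint8); m[y0:y1,x0:x1]=((h[...,0]<=14)&(h[...,1]>150))
m=cv2.morphologyEx(m,cv2.MORPH_OPEN,np.ones((3,3)))
n,l,st,_=cv2.connectedComponentsWithStats(m); i=1+np.argmax(st[1:,4]); H=hull(l==i)
print(st[i],H.sum()); print(fit(k,[(H,T_wc('wrist'))],[gx,gy,0],0))
E
python3 hs.py foot w8 262 160 355 262 432 -128
```

```text
[ 270  169   76   84 2999] 3892.0
(array([ 423.521, -127.477,   -0.926]), np.float64(0.9562730349900536))
```

```bash
python3 -c "
from h import *
print(ray((306.5,223.5),T_wc('wrist'),60))
c=T_wc('scene'); print(proj(np.array([[423.5,-127.5,60],[423.5,-127.5,0]]),c))
print(ray((238,234),c,60))
go(424,-127,110,np.pi/2+.645); go(424,-127,110,np.pi/2+.645-np.pi/2)"
```

```text
[ 423.645 -127.432]
[[239.216 234.178]
 [242.839 251.79 ]]
[ 423.197 -129.967]
d(m) [ 0.023 -0.005  0.038] rot(deg) [  0.05   0.04 -37.09] q6 end -0.94
d(m) [ 0.023 -0.005  0.038] rot(deg) [ 0.06 -0.   52.91] q6 end 0.63
```

Emit:
{"api": "carry_out", "payload": {"delta_pos": [[0.023,-0.005,0.0],[0.023,-0.005,0.02],[0.023,-0.005,0.038],[0.023,-0.005,0.038],[0.023,-0.005,0.06],[0.023,-0.005,0.107],[0.023,-0.005,0.107],[0.023,-0.005,0.107]], "rot": [[0,0,-10],[0,0,-20],[0,0,-30],[0,0,-37.1],[0,0,-37.1],[0,0,-37.1],[0,0,-37.1],[0,0,-37.1]]}}

```text
clock: 21.62
eef_pos: [423.7, -126.1, 41.3]
tcp_rot: [3.141, 0.0, 2.217]
contact_force: [-0.0, -0.0, 0.4]
opening: 0.937
grasp_force: 0.0
```

Emit:
{"api": "carry_out", "payload": {"delta_pos": [[0,0,0],[0,0,0],[0,0,0],[0,0,0],[0,0,0],[0,0,0]], "rot": [[0,0,0],[0,0,0],[0,0,0],[0,0,0],[0,0,0],[0,0,0]], "claw": 0.015, "grip_force": 35}}

```text
clock: 22.38
eef_pos: [423.9, -126.0, 41.6]
tcp_rot: [3.141, 0.001, 2.217]
contact_force: [-2.0, 0.8, 14.6]
opening: 0.421
grasp_force: 34.1
```

Emit:
{"api": "carry_out", "payload": {"delta_pos": [[0,0,-0.04],[0,0,-0.1],[0,0,-0.14],[0,0,-0.14]], "rot": [[0,0,0],[0,0,0],[0,0,0],[0,0,0]]}}

```text
clock: 22.88
eef_pos: [425.2, -126.3, 183.7]
tcp_rot: [3.137, 0.006, 2.217]
contact_force: [0.3, -0.0, -1.3]
opening: 0.423
grasp_force: 36.3
```

```bash
python3 -c "
from h import *
go(515,-352,180,1.575)"
```

```text
d(m) [-0.234 -0.064  0.005] rot(deg) [ 0.33  0.23 36.79] q6 end -0.60
```

Emit:
{"api": "carry_out", "payload": {"delta_pos": [[-0.233,-0.064,0.005],[-0.233,-0.064,0.005],[-0.233,-0.064,0.005],[-0.233,-0.064,0.005],[-0.233,-0.064,0.005],[-0.233,-0.064,0.005],[-0.233,-0.064,0.005],[-0.233,-0.064,0.005]], "rot": [[0,0,10],[0,0,20],[0,0,30],[0,0,36.8],[0,0,36.8],[0,0,36.8],[0,0,36.8],[0,0,36.8]]}}

```text
clock: 23.88
eef_pos: [512.3, -349.4, 175.5]
tcp_rot: [-3.141, -0.0, 1.576]
contact_force: [0.4, -0.1, -0.6]
opening: 0.419
grasp_force: 36.3
```

```bash
python3 -c "
from h import *
cv2.imwrite('pics/s2.png',cv2.resize(r.grab_frame('scene')[180:420,40:360],None,fx=2,fy=2))
go(514,-350,54,1.575)"
```

```text
d(m) [-0.001  0.002  0.122] rot(deg) [0.   0.   0.05] q6 end -0.60
```

View pics/s2.png

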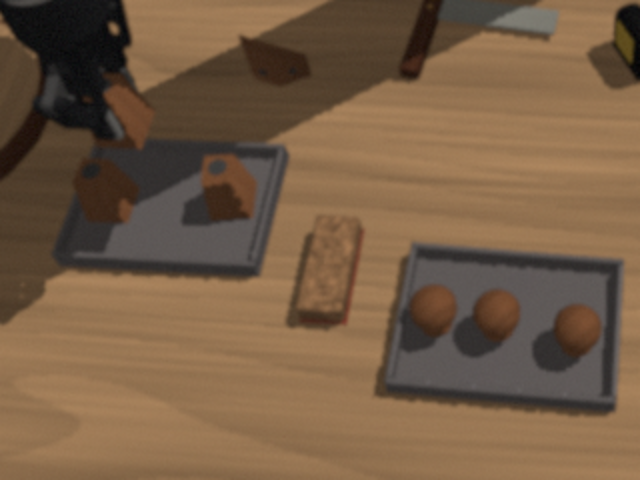

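The three knobs stand in tray K, at crop positions (433,310), (496,315) and (577,330). The first foot is at (105,190) and the original at (228,185), with a clear gap between them for foot B.

Emit:
{"api": "carry_out", "payload": {"delta_pos": [[-0.001,0.002,0.05],[-0.001,0.002,0.1],[-0.001,0.002,0.12],[-0.001,0.002,0.12],[-0.001,0.002,0.12]], "rot": [[0,0,0],[0,0,0],[0,0,0],[0,0,0],[0,0,0]]}}

```text
clock: 24.55
eef_pos: [515.6, -352.0, 57.1]
tcp_rot: [3.139, 0.001, 1.575]
contact_force: [0.1, 0.5, -0.3]
opening: 0.424
grasp_force: 36.3
```

```bash
python3 -c "
from h import *
go(514,-350,47.3,1.575)"
```

```text
d(m) [ 0.002 -0.002  0.01 ] rot(deg) [ 0.12  0.09 -0.  ] q6 end -0.60
```

Emit:
{"api": "carry_out", "payload": {"delta_pos": [[0.001,0,0.004],[0.001,0,0.008],[0.001,0,0.008],[0.001,0,0.008]], "rot": [[0,0,0],[0,0,0],[0,0,0],[0,0,0]]}}

```text
clock: 25.05
eef_pos: [514.8, -350.5, 47.8]
tcp_rot: [3.141, 0.0, 1.575]
contact_force: [1.2, 0.1, 3.6]
opening: 0.421
grasp_force: 36.8
```

Emit:
{"api": "carry_out", "payload": {"delta_pos": [[0,0,0],[0,0,0],[0,0,0],[0,0,0]], "rot": [[0,0,0],[0,0,0],[0,0,0],[0,0,0]], "claw": 0.062}}

```text
clock: 25.55
eef_pos: [514.4, -350.3, 47.3]
tcp_rot: [-3.141, -0.0, 1.575]
contact_force: [0.2, -0.3, 0.2]
opening: 0.725
grasp_force: 0.0
```

Emit:
{"api": "carry_out", "payload": {"delta_pos": [[0,0,-0.03],[0,0,-0.08],[0,0,-0.13],[0,0,-0.13]], "rot": [[0,0,0],[0,0,0],[0,0,0],[0,0,0]]}}

```text
clock: 26.05
eef_pos: [516.6, -351.7, 181.8]
tcp_rot: [3.135, 0.004, 1.575]
contact_force: [0.2, -0.2, 0.3]
opening: 0.729
grasp_force: 0.0
```

```bash
python3 -c "
from h import *
go(338,-310,150,np.pi/2-.278)"
```

```text
d(m) [ 0.043 -0.179  0.03 ] rot(deg) [ 0.4   0.2  16.16] q6 end -0.46
```

Emit:
{"api": "carry_out", "payload": {"delta_pos": [[0.043,-0.179,0.03],[0.043,-0.179,0.03],[0.043,-0.179,0.03],[0.043,-0.179,0.03],[0.043,-0.179,0.03],[0.043,-0.179,0.03],[0.043,-0.179,0.03]], "rot": [[0,0,8],[0,0,16.2],[0,0,16.2],[0,0,16.2],[0,0,16.2],[0,0,16.2],[0,0,16.2]], "claw": 0.07}}

```text
clock: 26.92
eef_pos: [336.2, -308.4, 147.4]
tcp_rot: [3.141, 0.0, 1.293]
contact_force: [0.5, 0.1, 0.3]
opening: 0.82
grasp_force: 0.0
```

```bash
python3 look.py w9 brace
```

```text
t 26.93 [ 336.19  -308.36   147.363] [3.141 0.    1.293] open 0.820
brace p0.79 [287. 156. 329. 277.] z0 0 [ 334.943 -289.909   -0.297] iou 0.931
```

View pics/w9.png

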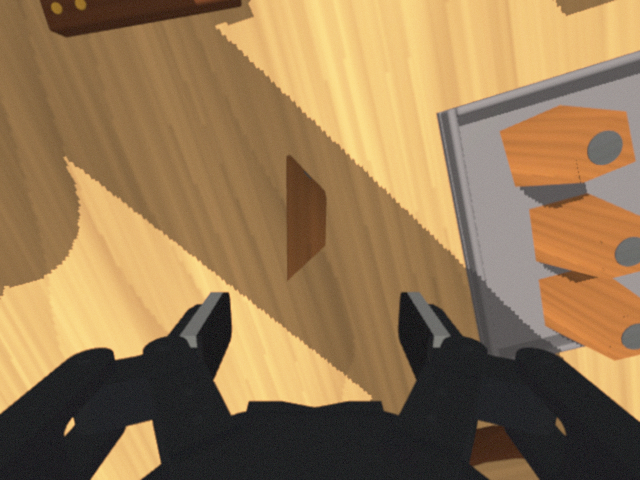

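The brace is at (305,217) with its long edge upright in the image, so the tool yaw matches. The three feet stand in tray F.

```bash
python3 -c "
from h import *
go(335,-290,30,1.285)"
```

```text
d(m) [ 0.017 -0.006  0.117] rot(deg) [0.01 0.   0.44] q6 end -0.43
```

Emit:
{"api": "carry_out", "payload": {"delta_pos": [[0.017,-0.005,0.03],[0.017,-0.005,0.08],[0.017,-0.005,0.117],[0.017,-0.005,0.117],[0.017,-0.005,0.117]], "rot": [[0,0,0.4],[0,0,0.4],[0,0,0.4],[0,0,0.4],[0,0,0.4]]}}

```text
clock: 27.65
eef_pos: [335.7, -290.7, 31.2]
tcp_rot: [3.141, 0.0, 1.285]
contact_force: [-0.6, -0.7, -0.4]
opening: 0.817
grasp_force: 0.0
```

Emit:
{"api": "carry_out", "payload": {"delta_pos": [[0,0,0],[0,0,0],[0,0,0],[0,0,0],[0,0,0],[0,0,0]], "rot": [[0,0,0],[0,0,0],[0,0,0],[0,0,0],[0,0,0],[0,0,0]], "claw": 0.01, "grip_force": 35}}

```text
clock: 28.4
eef_pos: [335.7, -290.7, 31.4]
tcp_rot: [3.14, 0.001, 1.285]
contact_force: [-0.9, 1.3, 10.5]
opening: 0.299
grasp_force: 34.2
```

Emit:
{"api": "carry_out", "payload": {"delta_pos": [[0,0,-0.05],[0,0,-0.11],[0,0,-0.16],[0,0,-0.16]], "rot": [[0,0,0],[0,0,0],[0,0,0],[0,0,0]]}}

```text
clock: 28.9
eef_pos: [336.9, -291.9, 194.5]
tcp_rot: [3.134, 0.003, 1.285]
contact_force: [-0.6, 0.1, -0.0]
opening: 0.296
grasp_force: 35.1
```

```bash
python3 -c "
from h import *
go(558,342,190,1.61)"
```

```text
d(m) [0.67  0.033 0.002] rot(deg) [  0.39   0.26 -18.62] q6 end 0.51
```

Emit:
{"api": "carry_out", "payload": {"delta_pos": [[0.67,0.033,0.002],[0.67,0.033,0.002],[0.67,0.033,0.002],[0.67,0.033,0.002],[0.67,0.033,0.002],[0.67,0.033,0.002],[0.67,0.033,0.002],[0.67,0.033,0.002]], "rot": [[0,0,-10],[0,0,-18.6],[0,0,-18.6],[0,0,-18.6],[0,0,-18.6],[0,0,-18.6],[0,0,-18.6],[0,0,-18.6]]}}

```text
clock: 29.9
eef_pos: [499.2, 183.9, 188.0]
tcp_rot: [-3.141, 0.001, 1.61]
contact_force: [1.4, -0.5, -0.6]
opening: 0.301
grasp_force: 35.1
```

```bash
python3 -c "
from h import *
go(558,342,130,1.61)"
```

```text
d(m) [0.156 0.065 0.058] rot(deg) [-0.06  0.03  0.01] q6 end 0.51
```

Emit:
{"api": "carry_out", "payload": {"delta_pos": [[0.156,0.065,0.01],[0.156,0.065,0.02],[0.156,0.065,0.05],[0.156,0.065,0.05],[0.156,0.065,0.05],[0.156,0.065,0.05]], "rot": [[0,0,0],[0,0,0],[0,0,0],[0,0,0],[0,0,0],[0,0,0]]}}

```text
clock: 30.65
eef_pos: [558.5, 339.4, 139.7]
tcp_rot: [3.141, -0.0, 1.609]
contact_force: [-1.3, -0.4, 0.6]
opening: 0.299
grasp_force: 35.1
```

```bash
python3 look.py w10 tray; python3 -c "
from h import *
go(558,342,42,1.61)"
```

```text
t 30.65 [558.464 339.355 139.679] [ 3.141 -0.     1.609] open 0.299
tray p0.84 [199.  86. 424. 342.] z0 0 [556.477 341.827   0.038] iou 0.881
d(m) [ 0.002 -0.001  0.098] rot(deg) [ 0.07 -0.03 -0.08] q6 end 0.51
```

View pics/w10.png

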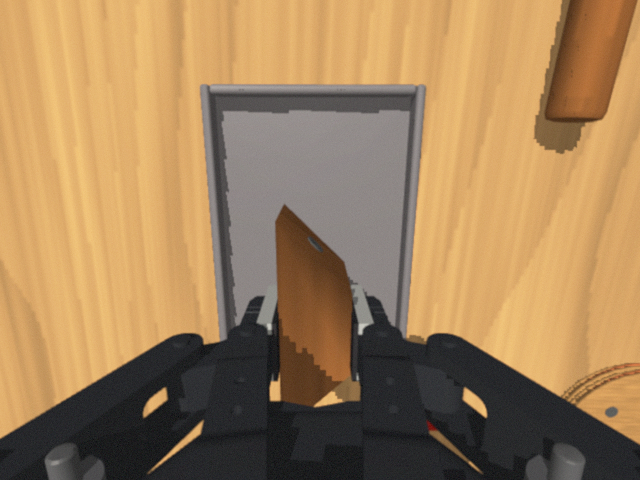

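The brace is held upright over the empty tray (rim corners (203,88) and (424,88)), square to it and centred. I'll lower it now.

Emit:
{"api": "carry_out", "payload": {"delta_pos": [[0.002,-0.001,0.04],[0.002,-0.001,0.08],[0.002,-0.001,0.094],[0.002,-0.001,0.094],[0.002,-0.001,0.094]], "rot": [[0,0,0],[0,0,0],[0,0,0],[0,0,0],[0,0,0]]}}

```text
clock: 31.38
eef_pos: [558.4, 342.8, 46.6]
tcp_rot: [3.139, -0.001, 1.609]
contact_force: [0.5, -0.3, -0.5]
opening: 0.3
grasp_force: 35.1
```

```bash
python3 -c "
from h import *
go(558,342,37.3,1.61)"
```

```text
d(m) [-0.001 -0.     0.009] rot(deg) [ 0.12 -0.07 -0.03] q6 end 0.51
```

Emit:
{"api": "carry_out", "payload": {"delta_pos": [[0,0,0.004],[0,0,0.008],[0,0,0.008],[0,0,0.008]], "rot": [[0,0,0],[0,0,0],[0,0,0],[0,0,0]]}}

```text
clock: 31.88
eef_pos: [557.9, 342.6, 37.4]
tcp_rot: [3.14, -0.001, 1.61]
contact_force: [1.7, -0.0, 4.8]
opening: 0.298
grasp_force: 35.8
```

Emit:
{"api": "carry_out", "payload": {"delta_pos": [[0,0,0],[0,0,0],[0,0,0],[0,0,0]], "rot": [[0,0,0],[0,0,0],[0,0,0],[0,0,0]], "claw": 0.055}}

```text
clock: 32.38
eef_pos: [557.2, 342.2, 36.7]
tcp_rot: [-3.141, 0.0, 1.61]
contact_force: [-0.2, -0.2, 0.0]
opening: 0.643
grasp_force: 0.0
```

Emit:
{"api": "carry_out", "payload": {"delta_pos": [[0,0,-0.03],[0,0,-0.08],[0,0,-0.14],[0,0,-0.2],[-0.03,-0.1,-0.22],[-0.03,-0.15,-0.22],[-0.03,-0.2,-0.22],[-0.03,-0.2,-0.22]], "rot": [[0,0,0],[0,0,0],[0,0,0],[0,0,0],[0,0,0],[0,0,0],[0,0,0],[0,0,0]]}}

```text
clock: 33.38
eef_pos: [355.6, 303.6, 257.0]
tcp_rot: [-3.141, 0.0, 1.611]
contact_force: [0.6, 1.2, 1.0]
opening: 0.64
grasp_force: 0.0
```

```bash
python3 -c "
from h import *
cv2.imwrite('pics/s3.png',r.grab_frame('scene'))"
```

```text
(no output)
```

View pics/s3.png

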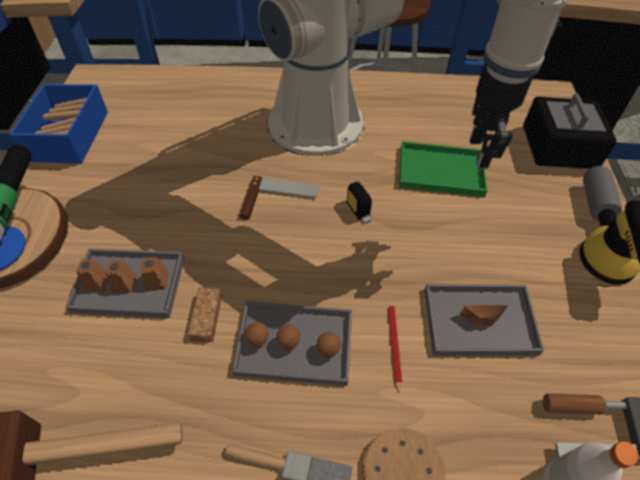

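All the parts stand in their trays: feet at (91,275), (121,276) and (153,273), knobs at (257,335), (288,337) and (328,344), and the brace at (484,314). The arm is clear, so I'm handing in.

```bash
python3 -c "
from rig import r
print(r.sign_off())"
```

```text
the job is handed in; nothing more can be done
None
```

All five parts are sorted upright into their trays, with the knob and foot already there left where they stood; the job is handed in with the clock at about 33 s of the 104 s limit.

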